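Free the child-safety hook and lower the tea cupboard's flap

TASK

The front flap of the little tea cupboard is held by a child-safety latch: reach into the gap behind the flap's top edge, press the yellow sprung hook down, and keep it pressed while drawing the flap towards the robot until it is free. Then lower the flap gently until it lies fully open, and let go. Do not force the cupboard, and leave the mugs, kettle, sugar dispenser, dish and teaspoons where they stand.

Things in the scene. Friction and masses are not known exactly. Their poses are not given: they have to be found in the camera images.
- cupboard: Fixed light-wood tea cupboard, 200 deep (x) by 280 wide (y) mm; origin at the centre of its underside on the dresser top, -x its front (towards the robot), z up. The compartment's top board ends at x = -50 mm (height 144 to 152) in a steel keeper strip, x -50 to -45, height 134 to 152, over the inner width (y -128 to 128). The 12 mm side walls end at height 152.
- shelf_edge (a point): Lower front edge, mid-width, of the mug shelf over the gap: at (-50, 0, 238) mm in the cupboard's frame, its axes. The shelf reaches 280 mm wide and back from there, with a rail up to 292 mm. A gripper pointing straight down does not fit over the gap beside it: lean it about 25 degrees, fingers pointing down and away from the robot.
- hinge_line (a point): Middle of the flap's hinge line, at (-94, 0, 12) mm in the cupboard's frame, axes as the cupboard's. The hinge runs along the cupboard's y.
- gap (a point): Fixed point in the middle of the gap, at (-69, 0, 150) mm in the cupboard's frame, its axes, level with the shut flap's top edge. The gap is open above, 38 mm wide in x (shut flap's inner face at x = -88, keeper at x = -50) and 256 mm long in y. The yellow hook's middle stands up to 60 mm to either side in y, differently each time, not reported: look for it, or feel by sliding shut fingers along the gap.
- flap (a joint): Angle of the white flap, rad: 0 upright (shut), 1.571 lying fully open towards the robot. Panel 12 mm thick centred on the hinge, 252 wide, top edge 138 mm from the hinge. A stiff hinge (about 3 N at the top edge) holds it at any angle. Latched it has about 3 mm of play; the hook's barb is clear of the keeper from about 0.15 rad if the hook stays 13 mm or more down until then.
- hook (a joint): How far the yellow hook is pressed down along the flap, m: 0 rest, 0.016 stop; 2 N to start, 8.4 N at the stop. It rides on the flap's inner face and does not give sideways under light pressure. Press pad: 24 mm wide in y, 4 to 34 mm behind the inner face, top 4 mm below the flap's top edge, 16 mm high; behind it an arm passes under the keeper, its barb (to 51 mm behind) stands 6 mm up behind it.
- mug_a: Glass mug with a cork bottom, 76 dia x 90 mm, on the cupboard's shelf; origin at the centre of its underside, z up. Leave alone.
- mug_b: The same, second mug. Leave alone.
- kettle: Pale blue plastic kettle, 148 dia x 186 mm, on the dark wooden tray; origin at the centre of its underside, z up. Leave alone.
- sugar: Stainless steel sugar dispenser with a black press button, 72 dia x 137 mm, on the tray; origin at the centre of its underside, z up. Leave alone.
- dish: White ceramic dish, 150 dia x 22 mm; origin at the centre of its underside, z up. Leave alone.
- spoon_a: Steel teaspoon in the dish, 86 mm long; origin at its middle, x along it to the bowl. Leave alone.
- spoon_b: The same, second teaspoon.

How it is judged (in metres and radians):
On the way, in this order (a step that is already met when the one before it is completed fails the run):
1. the hook is pressed down clear of the keeper while the flap is still up (value of joint hook above 0.01 m and value of joint flap below 0.1 rad), for 0.1 s.
2. the flap is freed of the latch (value of joint flap above 0.25 rad), for 0.1 s.
At the end, for the whole second after the job is handed in: The flap lies fully open (at least 1.48 rad) and still, the hook has sprung back (within 3 mm of rest), the robot touches nothing (value of joint flap above 1.48 rad and value of joint hook below 0.003 m and velocity of joint flap below 0.05 rad/s).
It fails at once if the flap is flung or dropped open (faster than 3 rad/s) (velocity of joint flap above 3 rad/s).
It fails at once if the cupboard, its flap or its hook is forced (more than 60 N) (contact force between any of the fingers, the arm and cupboard above 60 N).
It fails at once if a mug, the kettle, the sugar dispenser, the dish or a teaspoon is displaced (by more than 30 mm, teaspoons 40 mm) (distance of any of mug_a, mug_b, kettle, sugar, dish from where it was at the start of the episode above 0.03 m or distance of any of spoon_a, spoon_b from where it was at the start of the episode above 0.04 m).
It also fails if it takes over 54 s, if anything falls off the work surface, if the arm or the gripper's body presses on something with over 40 N, if the wrist force passes 120 N, or if a joint passes its speed limit or range.

ROBOT

A 6-joint arm with a two-finger parallel gripper is mounted at the origin on the work surface. World frame = base frame: x ahead of the robot, y to its left, z up, the work surface at z = 0. Lengths are in mm, angles in rad, forces in N, time in s.
With the tool pointing down it reaches from about 400 to 925 mm from the base axis. Payload 12.5 kg.
Tool frame: the origin (TCP) lies on the mounting face of the last link; the fingertips stand 190 mm ahead of it and the grasp point (between the pads) lies 171 mm ahead of it; x points along the fingers, y is the direction in which the jaws open and shut, and the axes are right-handed (so a half turn about x gives the same grasp; the last joint's range is limited). The gripper opens to 95 mm and grips with 3 to 60 N. Pads are 20 mm wide; open, the fingers measure 119 mm over their backs; the gripper's body (75 mm by 180 mm) begins 59 mm behind the grasp point.
Start: joints at [1.03, 0.491, 1.559, -0, 1.092, -0.106], TCP at [263.245, 566.857, 404.761] pointing down, gripper open.
Joint ranges: [-3.1, 3.1], [-0.84, 2.19], [0.05, 2.79], [-1.13, 4.28], [0.06, 2.93], [-2.69, 2.69]. Speed limits (rad/s): [2.22, 2.22, 2.79, 3.14, 3.14, 3.14].

INTERFACE

Orientations are given as [roll, pitch, yaw] about the fixed x, y, z axes, in that order (R = Rz(yaw) Ry(pitch) Rx(roll)).
In Python, from cell import env, eyes gives the robot as it stands. The module is installed in compiled form; this text tells all that it offers.
- The arm moves only by the tool jog_arm, never from a script. Its argument "deltas" is one flat list of numbers, 7 for each row, row after row: the shift along the tool's x, y, z in mm, then the turn, a rotation vector about the tool's x, y, z in rad, then the opening, from 0 (shut) to 1 (fully open). A call has 1 to 10 rows; each row shifts and turns the pose as measured when the row begins, along the tool's axes as they then stand; what a row does not reach is not made up. A row lasts 1/8 s, in which the tool goes at most 62.5 mm and 10.7 degrees, less where a joint would pass 70% of its speed; a pose out of reach is approached as far as the arm can. A call is refused whole if a number of a shift passes 62.5 or a number of a turn 0.188, either way. A call with a gripper value outside its range is refused whole. The fingers move at their own pace and stop on an object; the grip force is fixed at half the most. Time passes only in rows, so rows that do not move let the fingers close. It gives the time, the measured TCP pose, the force and the opening at its end, in the units of the state.
- env.state(): the state, without advancing time (a new reading comes with each control period).
- eyes.read_camera(name): name is "scene" or "top" or "wrist"; returns a dict with "image" (384x512x3 uint8, red, green, blue), "fovy" (degrees; the focal length in pixels is half the picture's height over the tangent of half this angle, whatever the lens; pixels are square), "cx", "cy" (the principal point, pixels), "dist" ([k1, k2, p1, p2, k3] as OpenCV has them; the pictures are not rectified), "world_from_camera" (4x4, takes a point from camera to world coordinates). Camera axes: x right, y up, looking along -z (the intrinsics and any distortion apply to the point x, -y, -z); pixel columns grow to the right and rows downward; lengths in mm; the calibration is good to about 2 mm. A picture is of the moment at which its call begins. There is no depth.
- env.job_done(): hands the job in, once; it reports no verdict.
The state is a dict: "t": time; "joints": joint angles; "qvel": joint speeds; "tau": joint torques, N m; "eef_pos": TCP position; "tcp_rot": TCP orientation; "ft_force": force on the tool from outside, world axes, zero at the start; "moment": the same for the moment, N m; "opening": opening from 0.0 (shut) to 1.0 (fully open).
Only numpy, scipy, OpenCV 4.12 (cv2) and the standard library are available. Lean on these libraries where they do the work, as an engineer would, in place of code of your own. Each camera call takes 0.05 s, during which the arm holds its last target.

## Working session

There is one attempt and no reset: what is moved stays moved. The work goes in short steps, Python scripts to look and compute and a tool call to move; the robot and the scene stay as the last step left them, time stands still between calls to the robot, and variables do not carry over. Pictures are saved under pics/ and viewed, and the job is handed in when it is done.

Besides the shell and the picture viewer there is one more tool, called after "Call:" by a JSON object that holds its "fn" and its "kwargs", one argument or row to a line. jog_arm: Moves the arm, as the interface text tells. Its arguments: {"type":"object","properties":{"deltas":{"type":"array","items":{"type":"number"}}},"required":["deltas"]}

```bash
mkdir -p pics
python3 - <<'E'
from cell import env, eyes
import cv2, pickle
s=env.state(); print(s)
d={}
for n in ["scene","top","wrist"]:
    c=eyes.read_camera(n); d[n]=c
    cv2.imwrite(f"pics/{n}0.png",c["image"][:,:,::-1])
    print(n,c["fovy"],c["cx"],c["cy"],c["dist"],c["world_from_camera"].round(3).tolist() if hasattr(c["world_from_camera"],'round') else c["world_from_camera"])
pickle.dump(d,open("cams.pkl","wb"))
E
```

```text
{'t': 0.0, 'joints': array([ 1.03038321e+00,  4.91548379e-01,  1.55948446e+00, -2.11558786e-05,
        1.09168828e+00, -1.05605390e-01]), 'qvel': array([ 0.00154565, -0.00143055, -0.00045487,  0.0010964 , -0.00076957,
       -0.00022873]), 'tau': array([ 2.24584757e-03, -6.12649870e+01, -2.58187616e+01,  6.93263789e-02,
        4.81950038e-02, -1.00560819e-04]), 'eef_pos': array([263.23292081, 566.81283854, 404.15651862]), 'tcp_rot': array([-1.65977626,  1.56966771, -2.09457422]), 'ft_force': array([-0.1898458 ,  0.80907081,  0.06392867]), 'moment': array([-0.01817712, -0.01280025, -0.0361123 ]), 'opening': 0.9987798622620854}
scene 52.36117945898431 248.38007993265646 185.6153724630945 [-0.08621966  0.          0.          0.          0.        ] [[-1.0, 0.02, -0.007, 597.845], [-0.021, -0.903, 0.429, 449.294], [0.003, 0.429, 0.903, 1194.254], [0.0, 0.0, 0.0, 1.0]]
top 45.03601816971576 242.35346464193955 186.24653087701657 [0.02832643 0.         0.         0.         0.        ] [[0.006, 0.984, -0.179, 299.294], [-1.0, 0.007, 0.007, -36.13], [0.009, 0.179, 0.984, 1766.184], [0.0, 0.0, 0.0, 1.0]]
wrist 66.85974680806012 249.5523645317843 189.23466200982244 [-0.06616641  0.          0.          0.          0.        ] [[0.421, -0.867, -0.268, 187.455], [0.907, 0.401, 0.127, 602.45], [-0.002, -0.296, 0.955, 383.631], [0.0, 0.0, 0.0, 1.0]]
```

View pics/scene0.png

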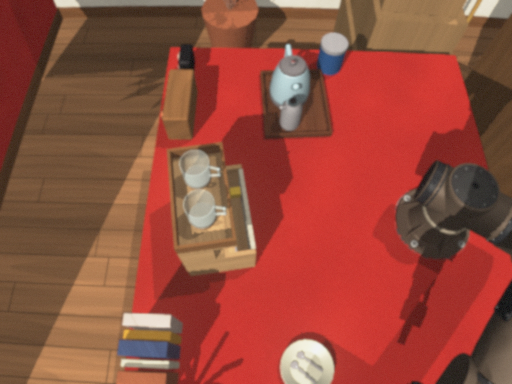

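View pics/top0.png

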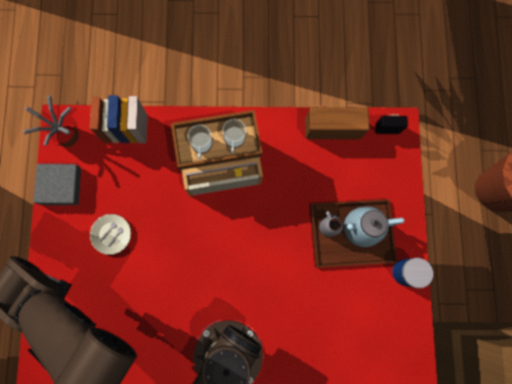

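View pics/wrist0.png

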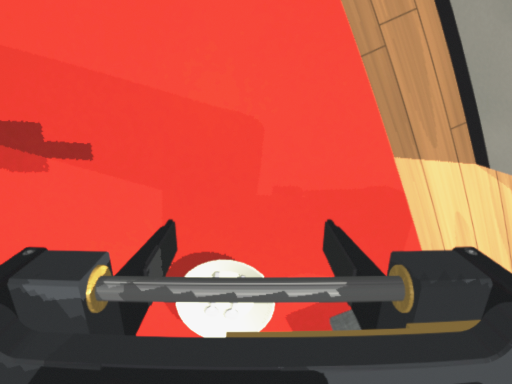

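The scene view shows the cupboard around (210,210), with the yellow hook near (235,190). In the top view the cupboard is around (218,155) and the hook near (238,172). I'll enlarge both.

Run:
```python
import cv2,pickle
d=pickle.load(open("cams.pkl","rb"))
for n,(x0,x1,y0,y1) in {"scene":(160,265,135,280),"top":(160,270,100,200)}.items():
    im=d[n]["image"][y0:y1,x0:x1,::-1]
    k=min(800/(x1-x0),600/(y1-y0)); k=int(k)
    im=cv2.resize(im,None,fx=k,fy=k,interpolation=cv2.INTER_CUBIC)
    for i in range(0,x1-x0,10):
        cv2.putText(im,str(x0+i),(i*k,8),0,.3,(255,255,255)); cv2.line(im,(i*k,0),(i*k,im.shape[0]),(255,255,255) ,1) if 0 else cv2.line(im,(i*k,10),(i*k,16),(255,255,255))
    for i in range(0,y1-y0,10):
        cv2.putText(im,str(y0+i),(0,i*k+4),0,.3,(255,255,255))
    print(n,k); cv2.imwrite(f"pics/{n}0c.png",im)
```

```text
scene 4
top 6
```

View pics/scene0c.png

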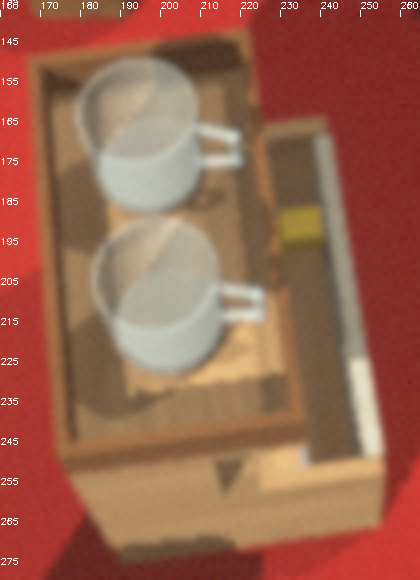

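View pics/top0c.png

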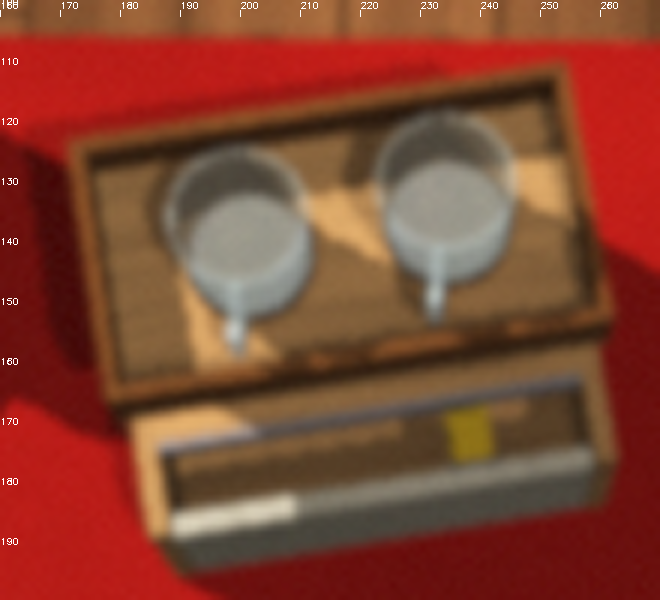

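```bash
cat > h.py <<'E'
import numpy as np, cv2
from scipy.spatial.transform import Rotation as R
def K(c):
    f=c["image"].shape[0]/2/np.tan(np.radians(c["fovy"])/2)
    return np.array([[f,0,c["cx"]],[0,f,c["cy"]],[0,0,1.]])
def proj(c,P):
    M=np.linalg.inv(np.array(c["world_from_camera"]))
    q=np.atleast_2d(P)@M[:3,:3].T+M[:3,3]; q=q*[1,-1,-1]
    return cv2.projectPoints(q,np.zeros(3),np.zeros(3),K(c),np.array(c["dist"]))[0][:,0]
def cup(p,P):
    x,y,a=p; c,s=np.cos(a),np.sin(a); P=np.atleast_2d(P)
    return np.c_[x+c*P[:,0]-s*P[:,1],y+s*P[:,0]+c*P[:,1],P[:,2]]
def onplane(c,uv,z):
    u=cv2.undistortPoints(np.array([[uv]],float),K(c),np.array(c["dist"]))[0,0]
    W=np.array(c["world_from_camera"]); d=W[:3,:3]@np.array([u[0],-u[1],-1]); o=W[:3,3]
    return o+d*(z-o[2])/d[2]
E
cat > fit.py <<'E'
import pickle; from h import *
from scipy.optimize import least_squares
d=pickle.load(open("cams.pkl","rb"))
T=[((-88,126,150),(172,515)),((-100,126,150),(176,538)),((-88,-126,150),(590,450)),((-100,-126,150),(592,467)),
((100,140,292),(68,140)),((100,-140,292),(567,60)),((-100,-140,152),(617,460)),((-100,140,152),(152,540))]
S=[((-88,-126,150),(316,136)),((-100,-126,150),(329,133)),((-88,126,150),(360,455)),((-100,126,150),(383,455)),
((-100,140,152),(385,458)),((-100,140,0),(382,525)),((-100,-140,152),(325,118)),((100,-140,292),(28,58)),((-50,-140,292),(248,30)),((-50,140,292),(305,412))]
TP=np.array([a for a,b in T],float);Tu=np.array([b for a,b in T])/6+[160,100]-.4
SP=np.array([a for a,b in S],float);Su=np.array([b for a,b in S])/4+[160,135]-.4
f=lambda p:np.r_[(proj(d["top"],cup(p,TP))-Tu).ravel(),(proj(d["scene"],cup(p,SP))-Su).ravel()]
r=least_squares(f,[750,50,0.1],loss="soft_l1",x_scale=[10,10,.1])
print(r.x, np.degrees(r.x[2])); print(f(r.x).reshape(-1,2).round(1).tolist())
p=r.x
for P in [(-69,0,150),(-50,0,238),(-94,0,12)]: print(P,cup(p,P))
def inv(p,w):
    c,s=np.cos(p[2]),np.sin(p[2]); dx,dy=w[0]-p[0],w[1]-p[1]; return c*dx+s*dy,-s*dx+c*dy
for n,uv in [("top",(472/6+160-.4,435/6+100-.4)),("scene",(300/4+160-.4,226/4+135-.4))]:
    w=onplane(d[n],uv,146); print(n,w,inv(p,w))
E
python3 fit.py
```

```text
[7.03584933e+02 3.58878344e+01 1.74536010e-01] 10.000176742525191
[[-0.4, -0.1], [-0.5, -0.6], [-0.0, -0.8], [0.2, -0.4], [-0.2, 0.3], [-0.1, 0.3], [-0.0, 0.0], [-0.5, -0.4], [-0.8, -0.4], [-0.1, -0.1], [1.2, -0.1], [-0.3, -0.8], [0.0, 3.1], [-0.2, -0.2], [0.2, -0.7], [0.1, -0.7], [0.4, -1.1], [0.7, 1.8]]
(-69, 0, 150) [[635.63323531  23.90590049 150.        ]]
(-50, 0, 238) [[654.34457244  27.20527358 238.        ]]
(-94, 0, 12) [[611.01305488  19.5646201   12.        ]]
top [645.29627192 -33.35352264 146.        ] (np.float64(-69.42694023772852), np.float64(-58.06749120648209))
scene [645.91157308 -29.14643794 146.        ] (np.float64(-68.09042183513027), np.float64(-54.03117163082958))
```

```bash
cat >> h.py <<'E'
P0=np.array([703.6,35.9,np.radians(10)])
def cw(P): return cup(P0,P)[0]
def invc(w):
    w=np.array(w); x,y,a=P0; c,s=np.cos(a),np.sin(a); dx,dy=w[0]-x,w[1]-y
    return np.array([c*dx+s*dy,-s*dx+c*dy,w[2]])
def pose(s): return np.array(s["eef_pos"]),R.from_euler("xyz",s["tcp_rot"]).as_matrix()
def tool(lean,sg=1):
    """tool rotation, lean rad from vertical"""
    s,c=np.sin(lean),np.cos(lean)
    M=np.array([[s,0,c*sg],[0,sg,0],[-c,0,s*sg]])
    return R.from_euler("z",P0[2]).as_matrix()@M
def tcp(tip,lean,sg=1,L=190):
    M=tool(lean,sg); return cw(tip)-L*M[:,0],M
def rows(p,M,pt,Mt,n,op,rd=1):
    rv=R.from_matrix(M.T@Mt).as_rotvec(); out=[]
    pc,Mc=p,M
    for i in range(1,n+1):
        pn=p+(pt-p)*i/n; Mn=M@R.from_rotvec(rv*i/n).as_matrix()
        out.append(list((Mc.T@(pn-pc)).round(rd))+list(R.from_matrix(Mc.T@Mn).as_rotvec().round(3))+[op]); pc,Mc=pn,Mn
    return out
def show(o):
    for r in o: print(", ".join("%g"%(x+0) for x in r)+",")
def rep(s):
    p,M=pose(s); tip=invc(p+190*M[:,0]); x=R.from_euler("z",-P0[2]).as_matrix()@M
    print("t %.2f"%s["t"],"tcp",p.round(1),"tip cup",tip.round(1),"lean",round(float(np.degrees(np.arctan2(x[0,0],-x[2,0]))),1),"yt",x[:,1].round(3),"F",np.array(s["ft_force"]).round(1),"op",round(s["opening"],2))
E
python3 - <<'E'
from cell import env; from h import *
s=env.state(); rep(s); p,M=pose(s); print(M.round(2))
for sg in (1,-1):
    pt,Mt=tcp((-140,-30,330),np.radians(25),sg)
    print(sg,pt,M.T@(pt-p), R.from_matrix(M.T@Mt).as_rotvec())
E
```

```text
t 0.15 tcp [263.2 566.8 404.3] tip cup [-341.6  599.2  214.3] lean -0.0 yt [ 0.572  0.82  -0.001] F [-0.1  0.2  0.6] op 1.0
[[-0.    0.42  0.91]
 [-0.    0.91 -0.42]
 [-1.   -0.   -0.  ]]
1 [491.85878917 -31.89848675 502.19847954] [ -97.56158281 -446.82984584  459.53937813] [-0.59930895 -0.42299388  0.13367018]
-1 [491.85878917 -31.89848675 502.19847954] [ -97.56158281 -446.82984584  459.53937813] [2.48108444 0.17395874 0.55048537]
```

Run:
```python
from cell import env; from h import *
s=env.state(); p,M=pose(s)
pt,Mt=tcp((-190,-56,250),np.radians(25)); print(pt)
show(rows(p,M,pt,Mt,16,0,0))
```

```text
[447.13325414 -66.18589722 422.19847954]
-1, -31, 27, -0.037, -0.026, 0.008, 0,
-1, -32, 26, -0.037, -0.026, 0.008, 0,
0, -33, 25, -0.037, -0.026, 0.008, 0,
0, -34, 23, -0.037, -0.026, 0.008, 0,
0, -35, 22, -0.037, -0.026, 0.008, 0,
1, -36, 21, -0.037, -0.026, 0.008, 0,
1, -36, 19, -0.037, -0.026, 0.008, 0,
1, -37, 18, -0.037, -0.026, 0.008, 0,
1, -38, 17, -0.037, -0.026, 0.008, 0,
1, -38, 15, -0.037, -0.026, 0.008, 0,
1, -39, 14, -0.037, -0.026, 0.008, 0,
1, -39, 12, -0.037, -0.026, 0.008, 0,
1, -40, 11, -0.037, -0.026, 0.008, 0,
1, -40, 9, -0.037, -0.026, 0.008, 0,
1, -40, 8, -0.037, -0.026, 0.008, 0,
1, -41, 6, -0.037, -0.026, 0.008, 0,
```

Call:
{"fn": "jog_arm", "kwargs": {
  "deltas": [-1, -31, 27, -0.037, -0.026, 0.008, 0, -1, -32, 26, -0.037, -0.026, 0.008, 0, 0, -33, 25, -0.037, -0.026, 0.008, 0, 0, -34, 23, -0.037, -0.026, 0.008, 0, 0, -35, 22, -0.037, -0.026, 0.008, 0, 1, -36, 21, -0.037, -0.026, 0.008, 0, 1, -36, 19, -0.037, -0.026, 0.008, 0, 1, -37, 18, -0.037, -0.026, 0.008, 0]
}}

```text
t: 1.15
eef_pos: [356.4, 242.7, 412.4]
tcp_rot: [0.13, 1.349, 0.006]
ft_force: [0.6, -0.6, -0.4]
opening: 0.216
```

Call:
{"fn": "jog_arm", "kwargs": {
  "deltas": [1, -38, 17, -0.037, -0.026, 0.008, 0, 1, -38, 15, -0.037, -0.026, 0.008, 0, 1, -39, 14, -0.037, -0.026, 0.008, 0, 1, -39, 12, -0.037, -0.026, 0.008, 0, 1, -40, 11, -0.037, -0.026, 0.008, 0, 1, -40, 9, -0.037, -0.026, 0.008, 0, 1, -40, 8, -0.037, -0.026, 0.008, 0, 1, -41, 6, -0.037, -0.026, 0.008, 0]
}}

```text
t: 2.15
eef_pos: [453.3, -83.2, 427.3]
tcp_rot: [-0.025, 1.129, 0.168]
ft_force: [-0.3, 1.4, -0.8]
opening: 0.007
```

Run:
```python
from cell import env,eyes; from h import *; import pickle
s=env.state(); rep(s); print(s["joints"])
c=eyes.read_camera("wrist"); pickle.dump(c,open("w1.pkl","wb"))
cv2.imwrite("pics/wrist1.png",cv2.resize(c["image"][:,:,::-1],(768,576)))
print(proj(c,[cw(q) for q in [(-88,126,150),(-88,-126,150),(-100,126,150),(-100,-126,150),(-50,140,238),(-50,-140,238),(-84,-56,146),(-54,-56,146)]])*1.5)
```

```text
t 2.15 tcp [453.3 -83.2 427.3] tip cup [-186.   -74.4  255.6] lean 25.3 yt [-0.016  1.    -0.011] F [-0.3  1.4 -0.8] op 0.01
[-0.36394856  0.19124286  1.99209859  0.38968073  0.60706813 -2.4095848 ]
[[631.40092608 328.87914514]
 [305.8043983  323.37674239]
 [637.85076761 318.31795687]
 [304.32966567 312.4268245 ]
 [676.97908581 458.85735942]
 [274.38075955 456.94305426]
 [397.63491776 324.88070099]
 [395.69617629 349.53668008]]
```

View pics/wrist1.png

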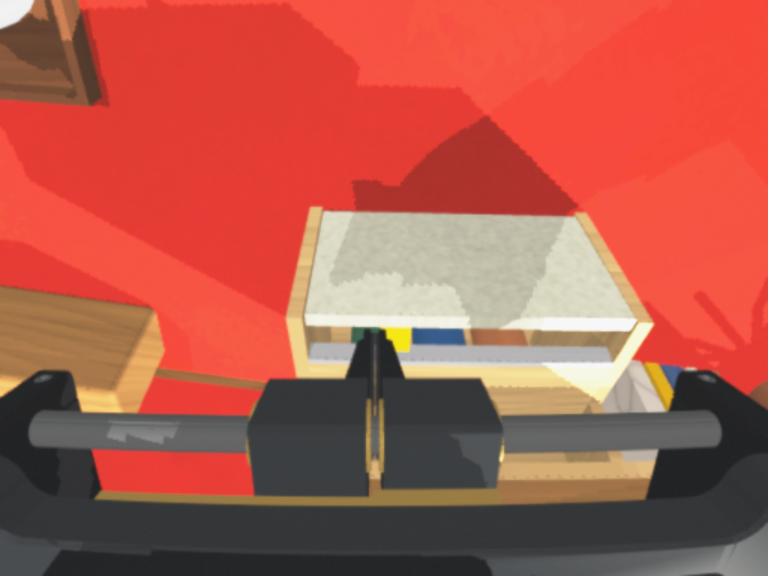

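The view confirms it: the yellow pad is at about (396,338), just right of the shut fingertips at (375,335). The prediction for y=-56 was (397,325–350). I'll approach the gap along the lean axis.

Run:
```python
from cell import env; from h import *
s=env.state(); rep(s); p,M=pose(s)
pt,Mt=tcp((-89,-56,190),np.radians(25))
show(rows(p,M,pt,Mt,6,0))
```

```text
t 2.20 tcp [454.8 -86.4 427.5] tip cup [-184.5  -78.2  256. ] lean 25.5 yt [-0.017  1.    -0.013] F [ 1.5 -1.6 -0.5] op 0.0
16.8, 3.4, 10, 0.003, 0.001, 0.001, 0,
16.8, 3.4, 10, 0.003, 0.001, 0.001, 0,
16.7, 3.5, 10, 0.003, 0.001, 0.001, 0,
16.7, 3.5, 10, 0.003, 0.001, 0.001, 0,
16.7, 3.5, 10, 0.003, 0.001, 0.001, 0,
16.7, 3.5, 10, 0.003, 0.001, 0.001, 0,
```

Call:
{"fn": "jog_arm", "kwargs": {
  "deltas": [17, 4, 10, 0.003, 0.001, 0.001, 0, 17, 3.5, 10, 0.003, 0.001, 0.001, 0, 17, 3.5, 10, 0.003, 0.001, 0.001, 0, 16.5, 3.5, 10, 0.003, 0.001, 0.001, 0, 15, 3.5, 10, 0.003, 0.001, 0.001, 0, 10, 2, 6, 0, 0, 0, 0, 0, 0, 0, 0, 0, 0, 0]
}}

```text
t: 3.08
eef_pos: [544.8, -48.9, 363.5]
tcp_rot: [-0.003, 1.133, 0.176]
ft_force: [-0.8, -0.3, -0.5]
opening: 0.003
```

Run:
```python
from cell import env,eyes; from h import *; import pickle
s=env.state(); rep(s); print(s["joints"])
o=[]
for n in ("wrist","scene","top"):
    c=eyes.read_camera(n); pickle.dump(c,open(n+"2.pkl","wb"))
    im=c["image"][:,:,::-1]
    if n=="wrist": im=cv2.resize(im,(560,420))
    elif n=="scene": im=cv2.resize(im[135:275,160:300],None,fx=3,fy=3,interpolation=2)
    cv2.imwrite(f"pics/{n}2.png",im)
rep(env.state())
```

```text
t 3.08 tcp [544.8 -48.9 363.5] tip cup [-90.5 -55.8 191.4] lean 25.1 yt [-0.004  1.    -0.001] F [-0.8 -0.3 -0.5] op 0.0
[-0.23583612  0.395227    1.88592695  0.37307529  0.48401173 -2.28377517]
t 3.23 tcp [544.1 -49.4 364.4] tip cup [-91.1 -56.3 192.4] lean 25.1 yt [-0.003  1.    -0.002] F [ 0.1 -0.2 -1.2] op 0.0
```

View pics/wrist2.png

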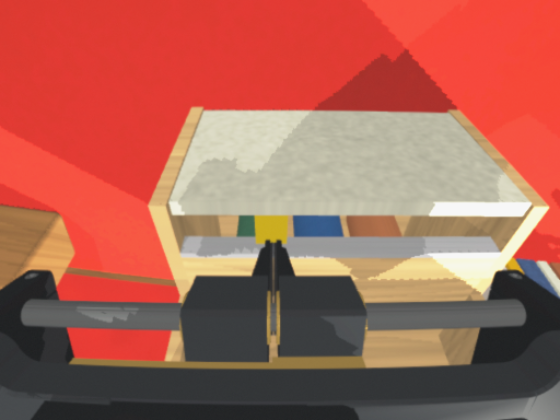

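View pics/scene2.png

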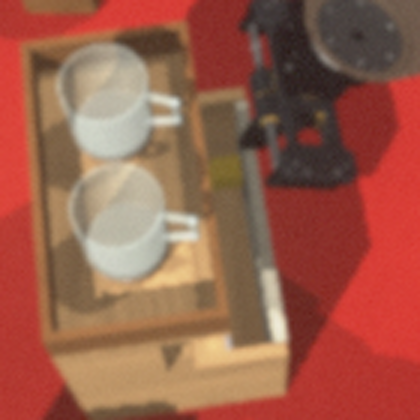

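The wrist view shows the yellow pad centred at (271,228) and the fingertips at (273,245), so they line up in y. I'll descend along the tool axis, slowing near contact.

Call:
{"fn": "jog_arm", "kwargs": {
  "deltas": [10, 0, 0, 0, 0, 0, 0, 12, 0, 0, 0, 0, 0, 0, 10, 0, 0, 0, 0, 0, 0, 5, 0, 0, 0, 0, 0, 0, 0, 0, 0, 0, 0, 0, 0]
}}

```text
t: 3.85
eef_pos: [560.2, -47.1, 328.9]
tcp_rot: [-0.005, 1.132, 0.172]
ft_force: [-0.2, -0.9, -0.6]
opening: 0.001
```

Run:
```python
from cell import env; from h import *
rep(env.state())
```

```text
t 3.85 tcp [560.2 -47.1 328.9] tip cup [-74.8 -57.  156.9] lean 25.2 yt [-0.002  1.    -0.002] F [-0.2 -0.9 -0.6] op 0.0
```

Call:
{"fn": "jog_arm", "kwargs": {
  "deltas": [4, 0, 0.5, 0, 0, 0, 0, 3, 0, 0.5, 0, 0, 0, 0, 2, 0, 0, 0, 0, 0, 0]
}}

```text
t: 4.22
eef_pos: [565.1, -46.2, 321.3]
tcp_rot: [-0.006, 1.131, 0.171]
ft_force: [-0.7, 0.8, 2.2]
opening: 0.005
```

Call:
{"fn": "jog_arm", "kwargs": {
  "deltas": [3, 0, 0, 0, 0, 0, 0, 2, 0, 0, 0, 0, 0, 0]
}}

```text
t: 4.47
eef_pos: [567.2, -45.9, 316.9]
tcp_rot: [-0.006, 1.13, 0.171]
ft_force: [-2.0, -0.5, 3.0]
opening: 0.008
```

Call:
{"fn": "jog_arm", "kwargs": {
  "deltas": [3, 0, 0, 0, 0, 0, 0, 3, 0, 0, 0, 0, 0, 0, 2, 0, 0, 0, 0, 0, 0]
}}

```text
t: 4.85
eef_pos: [570.6, -45.3, 309.8]
tcp_rot: [-0.007, 1.13, 0.171]
ft_force: [-4.7, -1.5, 7.1]
opening: 0.004
```

Run:
```python
from cell import env; from h import *
rep(env.state())
```

```text
t 4.85 tcp [570.6 -45.3 309.8] tip cup [-63.9 -57.2 138. ] lean 25.3 yt [-0.002  1.    -0.003] F [-4.7 -1.5  7.1] op 0.0
```

Call:
{"fn": "jog_arm", "kwargs": {
  "deltas": [1.5, 0, -1.2, 0, 0, 0, 0, 1.5, 0, -1.2, 0, 0, 0, 0, 1, 0, -0.5, 0, 0, 0, 0]
}}

```text
t: 5.22
eef_pos: [570.5, -45.3, 306.4]
tcp_rot: [-0.01, 1.125, 0.167]
ft_force: [-5.0, 0.2, 10.3]
opening: 0.007
```

Run:
```python
from cell import env; from h import *
rep(env.state())
```

```text
t 5.22 tcp [570.5 -45.3 306.4] tip cup [-63.3 -57.5 135. ] lean 25.5 yt [-0.002  1.    -0.004] F [-5.   0.2 10.3] op 0.01
```

Call:
{"fn": "jog_arm", "kwargs": {
  "deltas": [-0.3, 0, -1.5, 0, 0, 0, 0, -0.3, 0, -1.5, 0, 0, 0, 0, -0.3, 0, -1.5, 0, 0, 0, 0]
}}

```text
t: 5.6
eef_pos: [568.1, -45.6, 307.5]
tcp_rot: [-0.015, 1.116, 0.161]
ft_force: [2.4, 5.1, 7.2]
opening: 0.003
```

Run:
```python
from cell import env; from h import *
rep(env.state())
```

```text
t 5.60 tcp [568.1 -45.6 307.5] tip cup [-64.2 -57.8 136.8] lean 26.0 yt [-0.001  1.    -0.007] F [2.4 5.1 7.2] op 0.0
```

```bash
cat >> h.py <<'E'
def flaptip(th,x0=-69.5,z0=134.,y=-57,lean0=np.radians(25)):
    c,s=np.cos(th),np.sin(th); dx,dz=x0+94,z0-12
    return (-94+c*dx-s*dz,y,12+c*dz+s*dx),lean0+th
def go(s,th,n,**k):
    p,M=pose(s); t,l=flaptip(th,**k); pt,Mt=tcp(t,l); show(rows(p,M,pt,Mt,n,0))
E
python3 - <<'E'
from cell import env; from h import *
s=env.state(); rep(s); go(s,0,3,x0=-67.5,z0=133.5)
E
```

```text
t 5.60 tcp [568.1 -45.6 307.5] tip cup [-64.2 -57.8 136.8] lean 26.0 yt [-0.001  1.    -0.007] F [2.4 5.1 7.2] op 0.0
0.5, -0.1, -0.3, 0.001, 0.006, 0.002, 0,
0.5, -0.1, -0.3, 0.001, 0.006, 0.002, 0,
0.5, -0.1, -0.3, 0.001, 0.006, 0.002, 0,
```

Call:
{"fn": "jog_arm", "kwargs": {
  "deltas": [0.8, 0, -0.5, 0.001, 0.006, 0.002, 0, 0.8, 0, -0.5, 0.001, 0.006, 0.002, 0, 0.8, 0, -0.5, 0.001, 0.006, 0.002, 0]
}}

```text
t: 5.98
eef_pos: [569.9, -45.4, 307.4]
tcp_rot: [-0.008, 1.125, 0.166]
ft_force: [0.5, 0.6, 8.3]
opening: 0.006
```

Run:
```python
from cell import env; from h import *
s=env.state(); rep(s); go(s,0.1,5)
```

```text
t 5.97 tcp [569.9 -45.4 307.4] tip cup [-63.8 -57.5 135.9] lean 25.5 yt [ 0.001  1.    -0.004] F [0.5 0.6 8.3] op 0.01
-1.4, 0, -6.7, 0, -0.018, 0.001, 0,
-1.5, 0, -6.7, 0, -0.018, 0.001, 0,
-1.6, 0, -6.6, 0, -0.018, 0.001, 0,
-1.7, 0, -6.6, 0, -0.018, 0.001, 0,
-1.9, 0, -6.6, 0, -0.018, 0.001, 0,
```

Call:
{"fn": "jog_arm", "kwargs": {
  "deltas": [0, 0, -4, 0, -0.008, 0, 0, 0, 0, -4, 0, -0.01, 0, 0, 0, 0, -4, 0, -0.01, 0, 0]
}}

```text
t: 6.35
eef_pos: [561.8, -46.5, 304.9]
tcp_rot: [-0.014, 1.086, 0.161]
ft_force: [3.3, 5.9, 8.1]
opening: 0.003
```

Run:
```python
from cell import env; from h import *
s=env.state(); rep(s); go(s,0.05,3); go(s,0.1,4)
```

```text
t 6.35 tcp [561.8 -46.5 304.9] tip cup [-65.4 -57.8 136.8] lean 27.8 yt [ 0.001  1.    -0.007] F [3.3 5.9 8.1] op 0.0
-1.1, -0.2, -3.4, 0.001, 0, 0.002, 0,
-1.1, -0.2, -3.4, 0.001, 0, 0.002, 0,
-1.1, -0.2, -3.4, 0.001, 0, 0.002, 0,
-1.6, -0.1, -6.2, 0, -0.013, 0.002, 0,
-1.7, -0.1, -6.2, 0, -0.013, 0.002, 0,
-1.8, -0.1, -6.1, 0, -0.013, 0.002, 0,
-1.9, -0.1, -6.1, 0, -0.013, 0.002, 0,
```

Call:
{"fn": "jog_arm", "kwargs": {
  "deltas": [-0.5, -0.2, -3.2, 0.001, 0.003, 0.002, 0, -0.5, -0.2, -3.2, 0.001, 0.003, 0.002, 0]
}}

```text
t: 6.6
eef_pos: [557.6, -47.5, 304.9]
tcp_rot: [-0.01, 1.084, 0.164]
ft_force: [2.8, 4.0, 9.9]
opening: 0.004
```

Run:
```python
from cell import env,eyes; from h import *; import pickle
s=env.state(); rep(s); go(s,0.05,3); go(s,0.1,4)
for n in ("wrist","top"):
    c=eyes.read_camera(n); pickle.dump(c,open(n+"3.pkl","wb"))
    im=c["image"][:,:,::-1]
    if n=="wrist": im=cv2.resize(im[150:300,100:400],None,fx=2.5,fy=2.5,interpolation=2)
    else: im=cv2.resize(im[100:200,160:270],None,fx=5,fy=5,interpolation=2)
    cv2.imwrite(f"pics/{n}3.png",im)
```

```text
t 6.60 tcp [557.6 -47.5 304.9] tip cup [-69.4 -57.7 136.9] lean 27.9 yt [ 0.002  1.    -0.004] F [2.8 4.  9.9] op 0.0
-0.4, -0.1, -2.1, 0, 0, 0.002, 0,
-0.4, -0.1, -2.1, 0, 0, 0.002, 0,
-0.4, -0.1, -2.1, 0, 0, 0.002, 0,
-1.2, -0.1, -5.2, 0, -0.012, 0.001, 0,
-1.2, -0.1, -5.2, 0, -0.012, 0.001, 0,
-1.3, -0.1, -5.2, 0, -0.012, 0.001, 0,
-1.3, -0.1, -5.2, 0, -0.012, 0.001, 0,
```

View pics/wrist3.png

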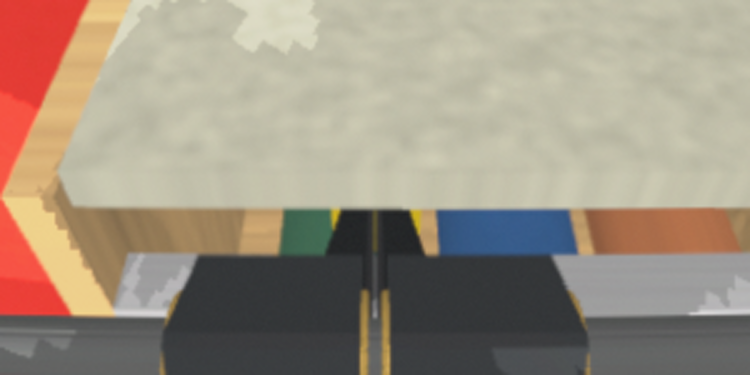

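The wrist view shows the fingers at the flap's inner edge (crop (375,215)), centred on the yellow pad. I'll keep drawing the flap while pressing down.

Call:
{"fn": "jog_arm", "kwargs": {
  "deltas": [-0.2, -0.2, -4.5, 0, -0.006, 0.002, 0, -0.2, -0.2, -4.5, 0, -0.006, 0.002, 0]
}}

```text
t: 6.95
eef_pos: [551.4, -48.9, 303.3]
tcp_rot: [-0.007, 1.064, 0.168]
ft_force: [3.1, 4.9, 11.5]
opening: 0.004
```

Run:
```python
from cell import env,eyes; from h import *; import pickle
s=env.state(); rep(s); go(s,0.1,3); go(s,0.15,4)
```

```text
t 6.95 tcp [551.4 -48.9 303.3] tip cup [-72.4 -57.7 137.2] lean 29.0 yt [ 0.001  1.    -0.003] F [ 3.1  4.9 11.5] op 0.0
-1.1, 0, -4.8, 0, -0.01, 0.001, 0,
-1.2, 0, -4.8, 0, -0.01, 0.001, 0,
-1.2, 0, -4.8, 0, -0.01, 0.001, 0,
-1.6, 0, -7.3, 0, -0.02, 0.001, 0,
-1.7, 0, -7.3, 0, -0.02, 0.001, 0,
-1.8, 0, -7.2, 0, -0.02, 0.001, 0,
-2, 0, -7.2, 0, -0.02, 0.001, 0,
```

Call:
{"fn": "jog_arm", "kwargs": {
  "deltas": [-0.8, 0, -5, 0, -0.01, 0.001, 0, -0.8, 0, -5, 0, -0.01, 0.001, 0, -0.8, 0, -5, 0, -0.01, 0.001, 0]
}}

```text
t: 7.32
eef_pos: [544.5, -47.9, 306.7]
tcp_rot: [-0.015, 1.037, 0.155]
ft_force: [0.9, 0.3, 0.4]
opening: 0.006
```

Run:
```python
from cell import env,eyes; from h import *; import pickle
s=env.state(); rep(s); go(s,0.15,3); go(s,0.2,4)
```

```text
t 7.33 tcp [544.5 -47.9 306.7] tip cup [-74.6 -56.8 143.1] lean 30.6 yt [ 0.006  1.    -0.008] F [0.9 0.3 0.4] op 0.01
-0.2, -0.7, -8.3, 0, -0.017, 0.003, 0,
-0.4, -0.7, -8.3, 0, -0.017, 0.003, 0,
-0.5, -0.7, -8.3, 0, -0.017, 0.003, 0,
-0.8, -0.6, -9.9, 0, -0.026, 0.003, 0,
-1.1, -0.6, -9.9, 0, -0.026, 0.003, 0,
-1.3, -0.5, -9.9, 0, -0.026, 0.003, 0,
-1.6, -0.5, -9.8, 0, -0.026, 0.003, 0,
```

Run:
```python
from cell import env,eyes; from h import *; import pickle
for n in ("wrist","top","scene"):
    c=eyes.read_camera(n); pickle.dump(c,open(n+"4.pkl","wb"))
    im=c["image"][:,:,::-1]
    if n=="wrist": im=cv2.resize(im[130:300,100:400],None,fx=2.5,fy=2.5,interpolation=2)
    elif n=="top": im=cv2.resize(im[100:200,160:270],None,fx=5,fy=5,interpolation=2)
    else: im=cv2.resize(im[135:275,160:300],None,fx=4,fy=4,interpolation=2)
    cv2.imwrite(f"pics/{n}4.png",im)
rep(env.state()); print(env.state()["joints"],env.state()["tau"])
```

```text
t 7.47 tcp [544.2 -47.7 306.3] tip cup [-75.  -56.4 142.6] lean 30.5 yt [ 0.005  1.    -0.007] F [ 0.6 -1.8  3.8] op 0.0
[-0.2378748   0.47628352  1.96244036  0.77542617  0.28279673 -2.68468375] [ 4.77085803e-01 -5.10815334e+01 -1.64851516e+01  2.01875456e-01
 -9.76887345e-02 -8.15084728e-03]
```

View pics/wrist4.png

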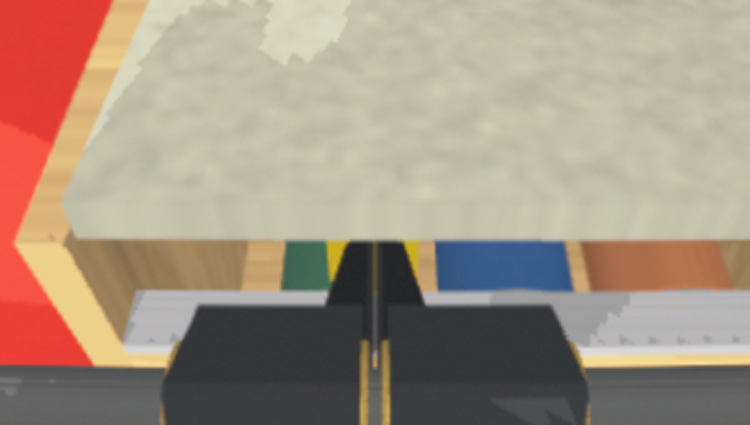

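View pics/scene4.png

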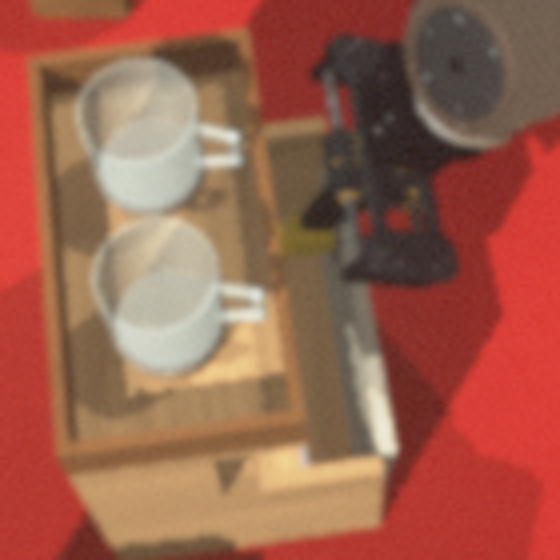

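j6 has reached its limit (-2.685 against -2.69) because the growing lean nears the wrist singularity, so the tip lifted and the hook partly released. I'll go back to a 25° lean, spin a little about the tool x to gain j6 margin, and press again.

```bash
cat >> h.py <<'E'
def to(s,tip,leandeg,n,spin=0.,op=0,rd=1):
    p,M=pose(s); l=np.radians(leandeg); Mt=tool(l)@R.from_rotvec([spin,0,0]).as_matrix()
    pt=cw(tip)-190*Mt[:,0]; o=rows(p,M,pt,Mt,n,op,rd); show(o)
def spin(s):
    p,M=pose(s); x=R.from_euler("z",-P0[2]).as_matrix()@M; l=np.arctan2(x[0,0],-x[2,0]); 
    return R.from_matrix(tool(l).T@M).as_rotvec()
E
python3 - <<'E'
from cell import env,eyes; from h import *
s=env.state(); rep(s); print(spin(s)); to(s,(-69,-57,144),25,5,0.13)
E
```

```text
t 7.47 tcp [544.2 -47.7 306.3] tip cup [-75.  -56.4 142.6] lean 30.5 yt [ 0.005  1.    -0.007] F [ 0.6 -1.8  3.8] op 0.0
[ 1.10163308e-03 -4.90294044e-06 -8.90116257e-03]
0.6, -0.5, 4.8, 0.026, 0.019, 0.001, 0,
0.5, -0.3, 4.8, 0.026, 0.019, 0.001, 0,
0.4, -0.2, 4.9, 0.026, 0.019, 0.001, 0,
0.3, -0.1, 4.9, 0.026, 0.019, 0.001, 0,
0.2, 0, 4.9, 0.026, 0.019, 0.001, 0,
```

Call:
{"fn": "jog_arm", "kwargs": {
  "deltas": [0.6, -0.5, 4.8, 0.026, 0.019, 0.001, 0, 0.5, -0.3, 4.8, 0.026, 0.019, 0.001, 0, 0.4, -0.2, 4.9, 0.026, 0.019, 0.001, 0, 0.3, -0.1, 4.9, 0.026, 0.019, 0.001, 0, 0.2, 0, 4.9, 0.026, 0.019, 0.001, 0]
}}

```text
t: 8.1
eef_pos: [566.9, -47.0, 315.6]
tcp_rot: [0.139, 1.138, 0.179]
ft_force: [-2.7, -1.8, 5.6]
opening: 0.005
```

Run:
```python
from cell import env,eyes; from h import *
s=env.state(); rep(s); print(spin(s),s["joints"]); to(s,(-69,-57,134),25,5,0.13)
c=eyes.read_camera("wrist"); im=c["image"][:,:,::-1]
cv2.imwrite("pics/w5.png",cv2.resize(im,(640,480),interpolation=2))
```

```text
t 8.10 tcp [566.9 -47.  315.6] tip cup [-69.3 -57.6 143.2] lean 24.8 yt [0.122 0.991 0.058] F [-2.7 -1.8  5.6] op 0.0
[1.35288153e-01 1.24476935e-04 1.83736687e-03] [-0.22266111  0.48975311  1.88031352  0.43209141  0.40262491 -2.20066582]
1.7, 0.1, -0.9, -0.001, -0.001, 0, 0,
1.7, 0.1, -0.9, -0.001, -0.001, 0, 0,
1.7, 0.1, -0.9, -0.001, -0.001, 0, 0,
1.7, 0.1, -0.9, -0.001, -0.001, 0, 0,
1.7, 0.1, -0.9, -0.001, -0.001, 0, 0,
```

View pics/w5.png

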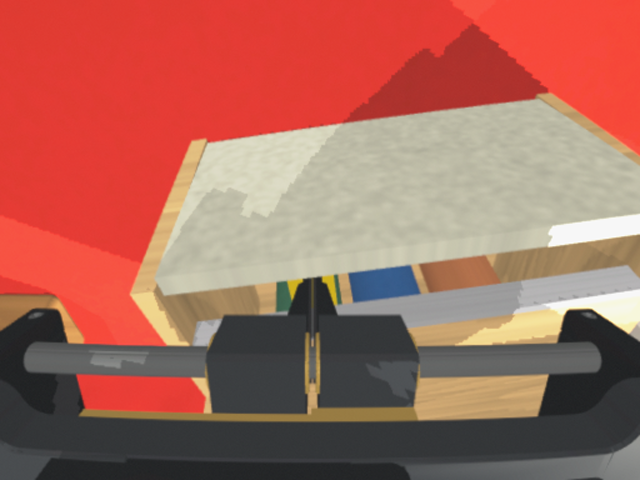

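The fingers at (313,285) still sit on the yellow pad, and j6 now has margin (-2.20). I'll press down again.

Call:
{"fn": "jog_arm", "kwargs": {
  "deltas": [2.2, 0.1, -0.9, 0, 0.001, 0, 0, 2.2, 0.1, -0.9, 0, 0.001, 0, 0, 2.2, 0.1, -0.9, 0, 0.001, 0, 0, 2.2, 0.1, -1, 0, 0.002, 0, 0]
}}

```text
t: 8.65
eef_pos: [567.9, -46.6, 306.8]
tcp_rot: [0.134, 1.138, 0.174]
ft_force: [-2.3, 1.1, 19.9]
opening: 0.01
```

Run:
```python
from cell import env,eyes; from h import *
s=env.state(); rep(s); print(spin(s),s["joints"]); to(s,(-71,-57,134),25,2,0.13)
```

```text
t 8.65 tcp [567.9 -46.6 306.8] tip cup [-68.2 -57.7 134.4] lean 24.8 yt [0.121 0.991 0.056] F [-2.3  1.1 19.9] op 0.01
[ 1.33593582e-01 -1.96208145e-06 -2.93301879e-05] [-0.22115232  0.50375583  1.885663    0.4473423   0.38334284 -2.21823345]
-0.4, 0.1, -1.7, -0.002, -0.002, 0, 0,
-0.4, 0.1, -1.7, -0.002, -0.002, 0, 0,
```

Call:
{"fn": "jog_arm", "kwargs": {
  "deltas": [-1.1, -0.4, -3, 0, 0.001, 0, 0, -1, -0.4, -3, 0, 0.002, 0, 0, -0.8, -0.4, -3, 0, 0.002, 0, 0]
}}

```text
t: 9.02
eef_pos: [560.2, -47.8, 307.8]
tcp_rot: [0.126, 1.132, 0.169]
ft_force: [2.9, 2.9, 8.4]
opening: 0.006
```

Run:
```python
from cell import env,eyes; from h import *
s=env.state(); rep(s); print(spin(s),s["joints"]); to(s,(-82,-57,134.5),25,3,0.13)
```

```text
t 9.03 tcp [560.2 -47.8 307.8] tip cup [-75.1 -58.  135.7] lean 25.1 yt [0.12  0.991 0.053] F [2.9 2.9 8.4] op 0.01
[ 0.1312763  -0.00016233 -0.00246955] [-0.22651263  0.49364545  1.90424627  0.46670539  0.37187863 -2.24478046]
-0.6, -0.1, -2.1, 0, 0.001, 0.001, 0,
-0.6, -0.1, -2.1, 0, 0.001, 0.001, 0,
-0.6, -0.1, -2.1, 0, 0.001, 0.001, 0,
```

Call:
{"fn": "jog_arm", "kwargs": {
  "deltas": [-0.2, -0.2, -3.6, 0, 0.002, 0.001, 0, -0.2, -0.2, -3.6, 0, 0.002, 0.001, 0, -0.3, -0.2, -3.6, 0, 0.002, 0.001, 0]
}}

```text
t: 9.4
eef_pos: [552.3, -48.6, 306.9]
tcp_rot: [0.12, 1.124, 0.165]
ft_force: [3.4, 1.9, 12.1]
opening: 0.005
```

Run:
```python
from cell import env,eyes; from h import *
s=env.state(); rep(s); print(spin(s),s["joints"]); to(s,(-94,-57,135),25,3,0.13)
```

```text
t 9.40 tcp [552.3 -48.6 306.9] tip cup [-81.7 -57.8 135.5] lean 25.6 yt [0.117 0.992 0.052] F [ 3.4  1.9 12.1] op 0.01
[ 0.12854872 -0.00026774 -0.0041598 ] [-0.23180093  0.48593464  1.92535657  0.50054227  0.35505527 -2.28610166]
-1.6, -0.4, -3.1, 0, 0.004, 0.001, 0,
-1.6, -0.4, -3.1, 0, 0.004, 0.001, 0,
-1.6, -0.4, -3.1, 0, 0.004, 0.001, 0,
```

Call:
{"fn": "jog_arm", "kwargs": {
  "deltas": [-0.7, -0.4, -3.8, 0, 0.004, 0.001, 0, -0.7, -0.4, -3.8, 0, 0.004, 0.001, 0, -0.7, -0.4, -3.8, 0, 0.004, 0.001, 0]
}}

```text
t: 9.78
eef_pos: [542.8, -50.2, 306.6]
tcp_rot: [0.117, 1.124, 0.164]
ft_force: [2.7, 0.9, 10.3]
opening: 0.004
```

Run:
```python
from cell import env,eyes; from h import *
s=env.state(); rep(s); print(spin(s),s["joints"]); to(s,(-104,-57,135),25,3,0.15)
```

```text
t 9.78 tcp [542.8 -50.2 306.6] tip cup [-91.3 -57.7 135.2] lean 25.6 yt [0.115 0.992 0.05 ] F [ 2.7  0.9 10.3] op 0.0
[ 0.12590006 -0.0002745  -0.00435488] [-0.23915906  0.47605749  1.94768622  0.52284254  0.34646502 -2.31842462]
-1.8, -0.4, -3.2, 0.008, 0.004, 0.001, 0,
-1.8, -0.5, -3.2, 0.008, 0.004, 0.001, 0,
-1.7, -0.5, -3.2, 0.008, 0.004, 0.001, 0,
```

Call:
{"fn": "jog_arm", "kwargs": {
  "deltas": [-0.9, -0.4, -3.7, 0.01, 0.005, 0.001, 0, -0.9, -0.5, -3.7, 0.01, 0.005, 0.001, 0, -0.9, -0.5, -3.7, 0.01, 0.005, 0.001, 0]
}}

```text
t: 10.15
eef_pos: [532.9, -52.3, 306.2]
tcp_rot: [0.146, 1.13, 0.166]
ft_force: [1.6, -0.4, 9.1]
opening: 0.003
```

Run:
```python
from cell import env,eyes; from h import *
s=env.state(); rep(s); print(spin(s),s["joints"]); to(s,(-114,-57,135),24,3,0.17)
c=eyes.read_camera("wrist"); im=c["image"][:,:,::-1]
cv2.imwrite("pics/w6.png",cv2.resize(im,(640,480),interpolation=2))
```

```text
t 10.15 tcp [532.9 -52.3 306.2] tip cup [-102.3  -57.9  134.3] lean 25.3 yt [0.14  0.988 0.062] F [ 1.6 -0.4  9.1] op 0.0
[ 0.1541224  -0.00028588 -0.00370244] [-0.24759442  0.46613528  1.96982224  0.53581155  0.34261225 -2.31213219]
-1.8, -0.3, -2, 0.005, 0.007, 0, 0,
-1.8, -0.3, -2, 0.005, 0.007, 0, 0,
-1.8, -0.3, -2, 0.005, 0.007, 0, 0,
```

View pics/w6.png

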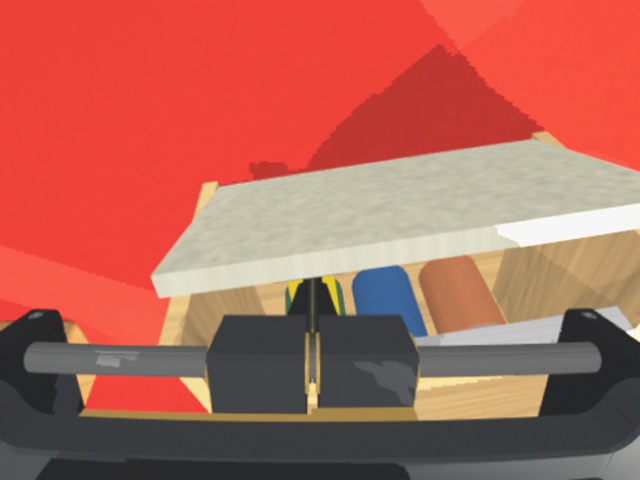

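The flap top edge is clearly out past the side walls, with its left corner at (155,285), and the hook is still held. I'll keep going past 0.3 rad.

Call:
{"fn": "jog_arm", "kwargs": {
  "deltas": [-0.9, -0.5, -3.8, 0.008, 0.005, 0.001, 0, -0.9, -0.5, -3.8, 0.008, 0.005, 0.001, 0, -0.9, -0.5, -3.8, 0.008, 0.005, 0.001, 0, -0.9, -0.5, -3.8, 0.008, 0.005, 0.001, 0, -0.9, -0.5, -3.8, 0.008, 0.005, 0.001, 0]
}}

```text
t: 10.82
eef_pos: [514.9, -55.6, 304.5]
tcp_rot: [0.189, 1.141, 0.171]
ft_force: [0.3, -0.2, 7.6]
opening: 0.008
```

Run:
```python
from cell import env,eyes; from h import *
s=env.state(); rep(s); print(spin(s),s["joints"])
c=eyes.read_camera("wrist"); im=c["image"][:,:,::-1]
cv2.imwrite("pics/w7.png",cv2.resize(im,(640,480),interpolation=2))
c=eyes.read_camera("scene"); im=c["image"][:,:,::-1]
cv2.imwrite("pics/s7.png",cv2.resize(im[135:275,160:300],None,fx=4,fy=4,interpolation=2))
```

```text
t 10.82 tcp [514.9 -55.6 304.5] tip cup [-122.6  -57.6  131.8] lean 24.6 yt [0.174 0.982 0.078] F [ 0.3 -0.2  7.6] op 0.01
[ 1.92123039e-01 -1.48889448e-04 -1.54516774e-03] [-0.26305747  0.44990505  2.00985148  0.55935074  0.33619493 -2.31450421]
```

View pics/w7.png

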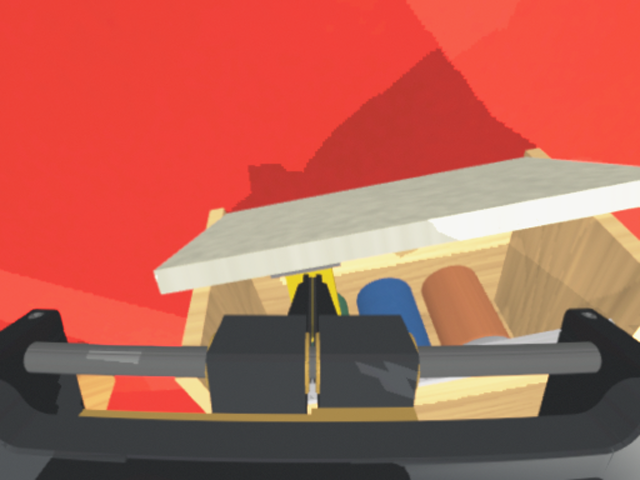

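View pics/s7.png

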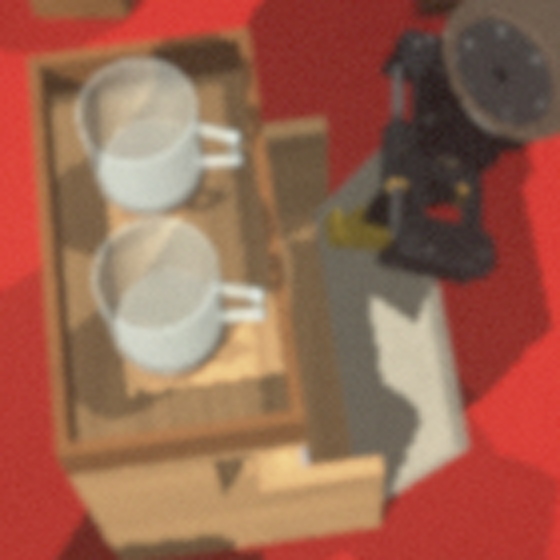

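The latch is free: the flap leans well out and the hook is clear of the keeper. I'll lift the fingers straight up and let the hook spring back.

Call:
{"fn": "jog_arm", "kwargs": {
  "deltas": [-6, 0.5, 2.8, 0, 0, 0, 0, -9, 0.8, 4.2, 0, 0, 0, 0, -13, 1.2, 6, 0, 0, 0, 0, -14, 1.2, 6, 0, 0, 0, 0, -12, 1.2, 5, 0, 0, 0, 0]
}}

```text
t: 11.55
eef_pos: [513.8, -55.0, 364.5]
tcp_rot: [0.193, 1.146, 0.176]
ft_force: [-0.6, 0.3, 0.9]
opening: 0.004
```

Run:
```python
from cell import env,eyes; from h import *; import pickle
s=env.state(); rep(s); print(spin(s),s["joints"])
c=eyes.read_camera("wrist"); pickle.dump(c,open("w8.pkl","wb")); im=c["image"][:,:,::-1]
cv2.imwrite("pics/w8.png",cv2.resize(im,(768,576),interpolation=2))
for th in (.3,.4,.5,.6):
    q=[(-94+6*np.cos(th)-138*np.sin(th),y,12+138*np.cos(th)+6*np.sin(th)) for y in (126,0,-126)]
    print(th,(proj(c,[cw(a) for a in q])*1.5).round(0).tolist())
```

```text
t 11.55 tcp [513.8 -55.  364.5] tip cup [-124.5  -56.4  191.3] lean 24.3 yt [0.173 0.982 0.079] F [-0.6  0.3  0.9] op 0.0
[1.91077627e-01 6.19592214e-05 6.46549689e-04] [-0.26248951  0.35550447  1.95124521  0.39054586  0.47752385 -2.13273222]
0.3 [[724.0, 212.0], [478.0, 257.0], [232.0, 302.0]]
0.4 [[727.0, 184.0], [475.0, 230.0], [224.0, 278.0]]
0.5 [[728.0, 156.0], [471.0, 202.0], [215.0, 251.0]]
0.6 [[726.0, 126.0], [467.0, 172.0], [208.0, 224.0]]
```

View pics/w8.png

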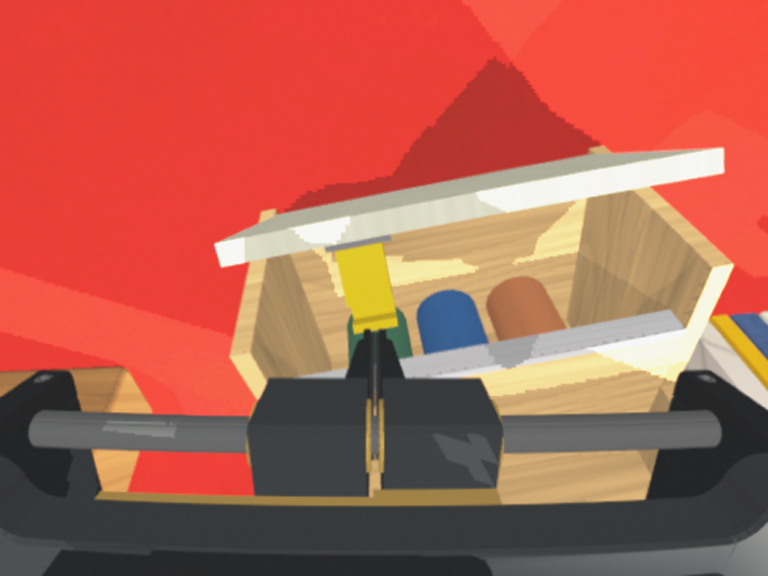

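The wrist view shows the hook sprung up at (365,285) and the flap's inner edge from (220,267) to (723,172), which gives θ≈0.44 rad. Next I'll move the shut fingers to y=+20, behind the flap, to push it down gently.

Run:
```python
from cell import env,eyes; from h import *
s=env.state(); to(s,(-116,20,182),15,6,0.19)
```

```text
2.6, 13.6, 3.1, 0, 0.027, -0.005, 0,
2.5, 13.6, 3.2, 0, 0.027, -0.005, 0,
2.3, 13.6, 3.3, 0, 0.027, -0.005, 0,
2.2, 13.6, 3.3, 0, 0.027, -0.005, 0,
2, 13.6, 3.4, 0, 0.027, -0.005, 0,
1.8, 13.7, 3.4, 0, 0.027, -0.005, 0,
```

Call:
{"fn": "jog_arm", "kwargs": {
  "deltas": [2.6, 13.6, 3.1, 0, 0.027, -0.005, 0, 2.5, 13.6, 3.2, 0, 0.027, -0.005, 0, 2.3, 13.6, 3.3, 0, 0.027, -0.005, 0, 2.2, 13.6, 3.3, 0, 0.027, -0.005, 0, 2, 13.6, 3.4, 0, 0.027, -0.005, 0, 1.8, 13.7, 3.4, 0, 0.027, -0.005, 0, 0, 0, 0, 0, 0, 0, 0]
}}

```text
t: 12.48
eef_pos: [537.8, 29.5, 365.3]
tcp_rot: [0.194, 1.314, 0.179]
ft_force: [-0.4, 0.2, -1.5]
opening: 0.006
```

Run:
```python
from cell import env,eyes; from h import *
s=env.state(); rep(s); print(spin(s),s["joints"]); to(s,(-117,20,127),15,5,0.19)
```

```text
t 12.47 tcp [537.8  29.5 365.3] tip cup [-116.2   22.7  181.5] lean 14.7 yt [0.182 0.982 0.049] F [-0.4  0.2 -1.5] op 0.01
[1.89981558e-01 1.02698822e-04 1.07789129e-03] [-0.07767218  0.39175179  1.86821109  0.10848128  0.63612268 -1.71250729]
10.5, -1.1, -3, 0, -0.001, 0, 0,
10.5, -1.1, -3, 0, -0.001, 0, 0,
10.5, -1.1, -3, 0, -0.001, 0, 0,
10.5, -1.1, -3, 0, -0.001, 0, 0,
10.5, -1.1, -3, 0, -0.001, 0, 0,
```

Call:
{"fn": "jog_arm", "kwargs": {
  "deltas": [10.5, -1.1, -3, 0, 0, 0, 0, 10.5, -1.1, -3, 0, 0, 0, 0, 10.5, -1.1, -3, 0, 0, 0, 0, 10.5, -1.1, -3, 0, 0, 0, 0, 10.5, -1.1, -3, 0, 0, 0, 0]
}}

```text
t: 13.1
eef_pos: [535.7, 25.1, 306.5]
tcp_rot: [0.194, 1.314, 0.178]
ft_force: [-0.7, -0.1, -0.1]
opening: 0.003
```

```bash
cat >> h.py <<'E'
def arc(s,th0,th1,n,L0,L1,r=118,y=20,sp=.19):
    p,M=pose(s); out=[]
    for i in range(1,n+1):
        th=th0+(th1-th0)*i/n; L=np.radians(L0+(L1-L0)*i/n)
        C=np.array([-94+6*np.cos(th)-r*np.sin(th),y,12+r*np.cos(th)+6*np.sin(th)])
        tip=C+10*np.array([np.cos(L),0,np.sin(L)])
        Mt=tool(L)@R.from_rotvec([sp,0,0]).as_matrix(); pt=cw(tip)-190*Mt[:,0]
        out+=rows(p,M,pt,Mt,1,0); p,M=pt,Mt
    show(out)
E
python3 - <<'E'
from cell import env,eyes; from h import *
s=env.state(); rep(s); print(spin(s),s["joints"]); arc(s,.4,.7,6,15,9)
E
```

```text
t 13.10 tcp [535.7  25.1 306.5] tip cup [-118.9   18.7  122.7] lean 14.7 yt [0.184 0.982 0.049] F [-0.7 -0.1 -0.1] op 0.0
[1.91203883e-01 7.85866644e-05 8.19513626e-04] [-0.08653988  0.473133    1.93203538  0.1409468   0.49218675 -1.75687555]
-3.4, -0.2, -8.5, -0.001, 0.012, -0.003, 0,
1.3, -0.5, -2.5, 0, 0.017, -0.003, 0,
1.6, -0.5, -2.4, 0, 0.017, -0.003, 0,
2, -0.4, -2.3, 0, 0.017, -0.003, 0,
2.4, -0.4, -2.1, 0, 0.017, -0.003, 0,
2.8, -0.4, -2, 0, 0.017, -0.003, 0,
```

Call:
{"fn": "jog_arm", "kwargs": {
  "deltas": [-3, -0.2, -8.5, 0, 0.012, -0.003, 0, 1.3, -0.5, -2.5, 0, 0.017, -0.003, 0, 1.6, -0.5, -2.5, 0, 0.017, -0.003, 0, 2, -0.5, -2.4, 0, 0.017, -0.003, 0, 2.4, -0.4, -2.3, 0, 0.017, -0.003, 0, 2.8, -0.4, -2.2, 0, 0.017, -0.003, 0]
}}

```text
t: 13.85
eef_pos: [516.7, 23.1, 294.7]
tcp_rot: [0.195, 1.415, 0.178]
ft_force: [2.4, 0.6, 0.7]
opening: 0.005
```

Run:
```python
from cell import env,eyes; from h import *
s=env.state(); rep(s); print(spin(s),s["joints"]); arc(s,.67,1.05,7,9,0)
```

```text
t 13.85 tcp [516.7  23.1 294.7] tip cup [-156.9   20.   107. ] lean 8.9 yt [0.188 0.982 0.03 ] F [2.4 0.6 0.7] op 0.0
[1.91204207e-01 5.15445805e-05 5.37513783e-04] [-0.08957452  0.47663067  1.96702512  0.07840667  0.54943373 -1.70757357]
1.2, 0.7, 2.8, -0.001, 0.02, -0.004, 0,
3.7, -0.2, -1.1, 0, 0.022, -0.004, 0,
4.1, -0.2, -0.9, 0, 0.022, -0.004, 0,
4.5, -0.1, -0.6, 0, 0.022, -0.004, 0,
4.9, 0, -0.2, 0, 0.022, -0.004, 0,
5.2, 0, 0.1, 0, 0.022, -0.004, 0,
5.5, 0.1, 0.5, 0, 0.022, -0.004, 0,
```

Run:
```python
from cell import env,eyes; from h import *
s=env.state(); arc(s,.71,1.18,9,9,0)
```

```text
3.4, -0.2, -1.9, -0.001, 0.015, -0.004, 0,
3.7, -0.3, -1.8, 0, 0.017, -0.003, 0,
4, -0.3, -1.5, 0, 0.017, -0.003, 0,
4.4, -0.2, -1.2, 0, 0.017, -0.003, 0,
4.7, -0.2, -0.9, 0, 0.017, -0.003, 0,
4.9, -0.1, -0.6, 0, 0.017, -0.003, 0,
5.2, -0.1, -0.3, 0, 0.017, -0.003, 0,
5.4, 0, 0.1, 0, 0.017, -0.003, 0,
5.7, 0.1, 0.4, 0, 0.017, -0.003, 0,
```

Call:
{"fn": "jog_arm", "kwargs": {
  "deltas": [3.4, -0.2, -1.9, 0, 0.016, -0.004, 0, 3.7, -0.3, -1.8, 0, 0.017, -0.003, 0, 4, -0.3, -1.5, 0, 0.017, -0.003, 0, 4.4, -0.2, -1.2, 0, 0.017, -0.003, 0, 4.7, -0.2, -0.9, 0, 0.017, -0.003, 0, 4.9, -0.1, -0.6, 0, 0.017, -0.003, 0, 5.2, -0.1, -0.3, 0, 0.017, -0.003, 0, 5.4, 0, 0.1, 0, 0.017, -0.003, 0, 5.7, 0.1, 0.4, 0, 0.017, -0.003, 0]
}}

```text
t: 14.98
eef_pos: [511.5, 22.4, 249.4]
tcp_rot: [-3.139, 1.559, 3.128]
ft_force: [1.3, 0.1, 1.2]
opening: 0.003
```

Run:
```python
from cell import env,eyes; from h import *
s=env.state(); rep(s); print(s["joints"])
p,M=pose(s); c=invc(p+190*M[:,0]-10*M[:,2])-[-94,0,12]; th=np.arctan2(-c[0],c[2])+np.arcsin(6/np.hypot(c[0],c[2])); print("th",th)
arc(s,th,1.5,7,0,0)
```

```text
t 14.97 tcp [511.5  22.4 249.4] tip cup [-193.7   20.5   59.4] lean -0.6 yt [ 0.19   0.982 -0.   ] F [1.3 0.1 1.2] op 0.0
[-8.51340165e-02  5.58977023e-01  1.97994587e+00 -1.41185629e-03
  6.14044008e-01 -1.63828443e+00]
th 1.2114988375096176
4.8, -0.6, -2.5, -0.001, -0.011, 0, 0,
4.6, -0.3, -1.6, 0, 0, 0, 0,
4.6, -0.3, -1.4, 0, 0, 0, 0,
4.7, -0.2, -1.3, 0, 0, 0, 0,
4.7, -0.2, -1.1, 0, 0, 0, 0,
4.8, -0.2, -0.9, 0, 0, 0, 0,
4.8, -0.1, -0.7, 0, 0, 0, 0,
```

Call:
{"fn": "jog_arm", "kwargs": {
  "deltas": [4.8, -0.4, -1.8, 0, -0.006, 0, 0, 4.6, -0.3, -1.6, 0, 0, 0, 0, 4.6, -0.3, -1.4, 0, 0, 0, 0, 4.7, -0.2, -1.3, 0, 0, 0, 0, 4.7, -0.2, -1.1, 0, 0, 0, 0, 4.8, -0.2, -0.9, 0, 0, 0, 0, 4.8, -0.1, -0.7, 0, 0, 0, 0]
}}

```text
t: 15.85
eef_pos: [501.6, 20.8, 214.0]
tcp_rot: [-3.141, 1.565, 3.126]
ft_force: [1.0, 0.0, 1.5]
opening: 0.006
```

Run:
```python
from cell import env,eyes; from h import *
s=env.state(); rep(s)
p,M=pose(s); c=invc(p+190*M[:,0]-10*M[:,2])-[-94,0,12]; th=np.arctan2(-c[0],c[2])+np.arcsin(6/np.hypot(c[0],c[2])); print("th",th)
```

```text
t 15.85 tcp [501.6  20.8 214. ] tip cup [-202.6   20.4   24. ] lean -0.3 yt [ 0.19   0.982 -0.   ] F [1.  0.  1.5] op 0.01
th 1.5194499189920603
```

Call:
{"fn": "jog_arm", "kwargs": {
  "deltas": [2.5, 0, 0, 0, 0, 0, 0, 2, 0, 0, 0, 0, 0, 0, 1.5, 0, 0, 0, 0, 0, 0]
}}

```text
t: 16.23
eef_pos: [501.4, 20.7, 208.1]
tcp_rot: [-3.133, 1.564, 3.134]
ft_force: [-6.6, -1.6, 32.7]
opening: 0.002
```

Call:
{"fn": "jog_arm", "kwargs": {
  "deltas": [1.5, 0, 0, 0, 0, 0, 0, 1.5, 0, 0, 0, 0, 0, 0]
}}

```text
t: 16.48
eef_pos: [501.0, 20.8, 208.1]
tcp_rot: [-3.077, 1.566, -3.093]
ft_force: [-5.8, -0.5, 28.0]
opening: 0.0
```

The flap is on its stop: the tip is at z≈18 with about 30 N. I'll lift off straight up and check.

Call:
{"fn": "jog_arm", "kwargs": {
  "deltas": [-3, 0, 0, 0, 0, 0, 0, -10, 0, 0, 0, 0, 0, 0, -25, 0, 0, 0, 0, 0, 0, -30, 0, 0, 0, 0, 0, 0, -30, 0, 0, 0, 0, 0, 0, -30, 0, -20, 0, 0, 0, 0, -15, 0, -10, 0, 0, 0, 0, 0, 0, 0, 0, 0, 0, 0]
}}

```text
t: 17.48
eef_pos: [470.7, 21.4, 357.4]
tcp_rot: [-3.116, 1.565, -3.132]
ft_force: [-0.4, -0.9, -0.4]
opening: 0.005
```

Run:
```python
from cell import env,eyes; from h import *; import pickle
s=env.state(); rep(s)
for n in ("wrist","scene","top"):
    c=eyes.read_camera(n); pickle.dump(c,open(n+"9.pkl","wb")); im=c["image"][:,:,::-1]
    if n=="scene":
        cv2.imwrite("pics/scene9.png",im)
    cv2.imwrite(f"pics/{n}9.png",cv2.resize(im,(640,480),interpolation=2))
    for th in (1.45,1.571):
        q=[(-94+o*np.cos(th)-138*np.sin(th),y,12+138*np.cos(th)+o*np.sin(th)) for o,y in ((6,126),(6,-126),(-6,126))]
        print(n,th,(proj(c,[cw(a) for a in q])*1.25).round(1).tolist())
```

```text
t 17.48 tcp [470.7  21.4 357.4] tip cup [-232.9   26.4  167.4] lean -0.3 yt [ 0.19   0.982 -0.   ] F [-0.4 -0.9 -0.4] op 0.01
wrist 1.45 [[427.1, 208.0], [146.7, 259.9], [422.9, 203.6]]
wrist 1.571 [[421.3, 202.2], [153.6, 252.0], [417.6, 199.6]]
scene 1.45 [[370.6, 314.9], [351.3, 223.5], [370.6, 316.1]]
scene 1.571 [[370.5, 316.6], [351.4, 226.2], [369.9, 317.9]]
top 1.45 [[246.0, 284.9], [329.0, 270.8], [246.5, 285.7]]
top 1.571 [[246.6, 285.9], [328.8, 272.0], [247.0, 286.3]]
```

View pics/wrist9.png

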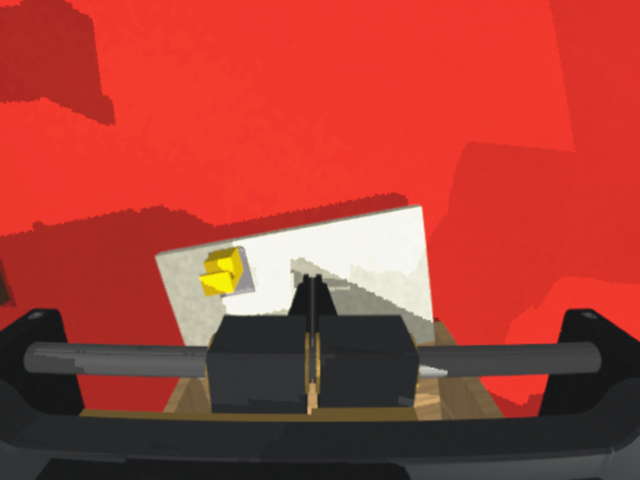

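View pics/scene9.png

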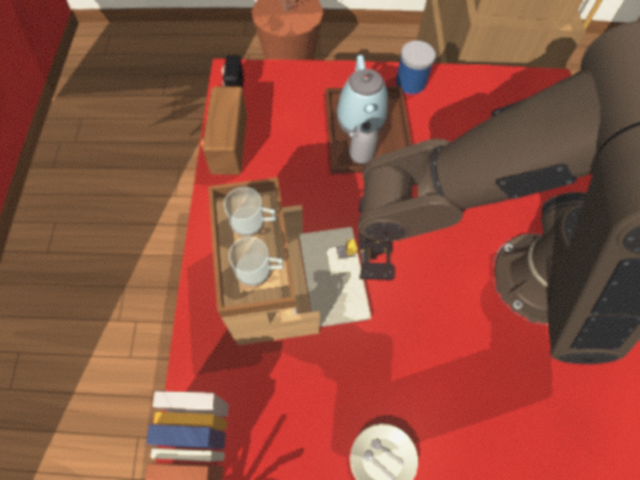

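View pics/top9.png

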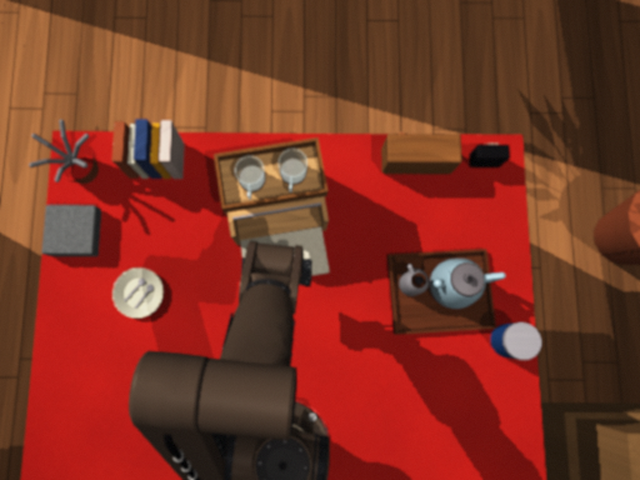

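In the wrist view the flap's far corners are at (422,205) and (155,255), a span of 267 px. That matches 1.571 rad (268 px) and not 1.45 rad (280 px). The hook stands up at (222,270), the arm is clear, and nothing else has moved.

Run:
```python
from cell import env
print(env.job_done())
s=env.state(); print(s["t"],s["ft_force"])
```

```text
the job is handed in; nothing more can be done
None
the job is handed in; nothing more can be done
```

The flap is unlatched, lowered until it lies fully open, and released; the job was handed in at about 17.6 s. The interface reports no verdict.

- **Unlatching:** With the gripper shut and leaned about 25°, I pressed the yellow hook to its stop. It was about 56 mm to the right of the gap's middle. I drew the flap to about 0.44 rad while holding the hook down.
- **What went wrong on the way:** On the first pull, joint 6 came right up to its range limit (-2.685 of -2.69). The tip lifted and the hook partly released while the flap was still nearly shut. I straightened the lean, turned the tool slightly and pressed again, and the second pull worked.
- **Lowering:** I pushed the flap down from inside, away from the hook, at about 0.4 rad/s until it met its stop. The highest force I read was about 33 N, at the stop (limit 60 N).
- **Last checks:**
  - The flap's corners in the wrist picture match 1.571 rad to about 3 pixels.
  - The hook looks fully sprung back.
  - The fingertips were about 150 mm above the flap, with no force on the tool beyond noise.
  - The mugs, kettle, sugar dispenser, dish and spoons look unmoved in the scene and top views; I did not measure them.

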